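# Close up the row of relay modules

### The arm

A 6-joint arm with a two-finger parallel gripper is mounted at the origin on a cart in front of the work surface, level with it; the furniture and walls round the work are solid. World frame = base frame: x ahead of the robot, y to its left, z up, the work surface at z = 0. Lengths are in m, angles in rad, forces in N, time in s.
With the tool pointing down it reaches from about 0.25 to 0.775 m from the base axis. Payload 4 kg.
Tool frame: the origin (TCP) lies at the very end of the fingers, on their centre line; the grasp point (between the pads) lies 19 mm behind it; z points along the fingers, y is the line along which they close (so a half turn about z gives the same grasp; the last joint's range is limited). The gripper opens to 94 mm and grips with 3 to 60 N. Pads are 16 mm wide; open, the fingers measure 119 mm over their backs; the gripper's body (75 mm by 177 mm) begins 78 mm behind the grasp point.
Start: joints at [-1.388, 0.087, 1.371, -0, 1.684, -0.103], TCP at [0.155, -0.528, 0.206] pointing down, gripper open.
Joint ranges: [-3.1, 3.1], [-0.76, 2.03], [0.27, 2.55], [-1.08, 4.22], [0.17, 2.65], [-2.57, 2.57]. Speed limits (rad/s): [2.79, 2.79, 3.14, 3.14, 3.14, 3.14].

### API

Orientations are given as [roll, pitch, yaw] about the fixed x, y, z axes, in that order (R = Rz(yaw) Ry(pitch) Rx(roll)).
In Python, from bench import robot, snapshot, finder gives the robot as it stands.
- The arm moves only by the tool drive_tool, never from a script. Its argument "deltas" is text: rows parted by semicolons, each of 7 numbers parted by spaces: the shift along the tool's x, y, z each as a share of 100 mm, from -1 to 1, then the turn, a rotation vector about the tool's x, y, z each as a share of 90 degrees, from -1 to 1, then the finger opening in mm, from 0 to 94. In form: tx ty tz rx ry rz gripper; .... A call has 1 to 5 rows; each row is the pose to reach, as a shift and turn from the pose commanded when the call began, along the tool's axes at that moment; what a row does not reach only later rows make up. A row lasts 1/10 s, in which the tool goes at most 50 mm and 8.59 degrees, less where a joint would pass 70% of its speed; a pose out of reach is approached as far as the arm can. A call with a number of a shift or a turn outside -1 to 1 is refused whole. A call with a gripper value outside its range is refused whole. The fingers move at their own pace and stop on an object; the grip force is fixed at half the most. Time passes only in rows, so rows that repeat a pose let the fingers close. It gives the time, the measured TCP pose, the force, the opening and the grip force at its end, in the units of the state.
- robot.get_obs(): the state, without advancing time (a new reading comes with each control period).
- snapshot(name): name is "scene" or "top" or "wrist"; returns a dict with "img" (384x512x3 uint8, red, green, blue), "fx", "fy", "cx", "cy" (pixels), "T" (4x4, takes a point from camera to world coordinates); the wrist camera has in their place "hand_eye" (4x4, takes a point from camera to tool coordinates, whose origin is the TCP and whose axes are the flange's). Camera axes: x right, y up, looking along -z (the intrinsics and any distortion apply to the point x, -y, -z); pixel columns grow to the right and rows downward; lengths in m; the calibration is good to about 2 mm. A picture is of the moment at which its call begins: read the wrist's pose just before it. There is no depth.
- robot.close_job(): hands the job in; it is judged then, once.
Trained networks look in the newest picture that a camera, given by its name, has taken for a name from the list of things; names that differ only in an ending like _2 or _b are one class to them, and where a whole thing is asked for, a point or a joint stands for the part that bears it (a point fixed in the world has none). Each returns a list of dicts, best first, with "confidence" (0 to 1); they miss things now and then, are a little off and sometimes report something else, mostly with a low value. They report only what shows in the picture. A call takes as long as a camera call. They do not tell look-alikes from the thing itself.
- finder.look_for(camera, thing): "xy" ([column, row] in pixels, amid what is visible of it).
- finder.masks_of(camera, thing): "region" (384x512 bool, what is visible of it) and "xy" ([column, row] in pixels, amid what is visible of it).
- finder.landmark_of(camera, thing): "xy" ([column, row] in pixels: a listed point, or the origin of a listed thing).
The state is a dict: "time": time; "joint_positions": joint angles; "qvel": joint speeds; "joint_torque": joint torques, N m; "tool_pos": TCP position; "ee_rot": TCP orientation; "wrist_force": force on the tool from outside, world axes, zero at the start; "wrist_torque": the same for the moment, N m; "width": finger opening in m; "finger_force": force on a finger pad.
Only numpy, scipy, OpenCV 4.12 (cv2) and the standard library are available. Lean on these libraries where they do the work, as an engineer would, in place of code of your own. Each camera call takes 0.05 s, during which the arm holds its last target. There are 200 camera calls.

### The job

On the grey mounting plate stands a row of two dark relay modules that are screwed down, and a third, loose one apart from them near one end of the plate. Bring the loose module sideways up against the row so that it butts flush against the nearer end module, standing upright on the plate and square and in line with the others. Leave the drill battery at the other end of the plate where it is, and let go.

Things in the scene. Friction and masses are not known exactly. Their poses are not given: they have to be found in the camera images.
- mounting_plate: Fixed flat grey painted plate lying on the bench, 110 (x) x 460 (y) x 6 mm thick; origin at the centre of its underside, x across it, y along its length, z up. Screwed to it side by side in a row along y are two identical dark relay modules, each 40 (x) x 55 (y) x 70 mm high, centred at x = 0, y = +28 and y = -28 mm, standing on the plate from z = 6 to 76 mm; the row ends at y = +56 and y = -56 mm. They cannot move.
- loose_module: The loose relay module, the same as the two fixed ones: dark upright box with a cream label, 40 (x) x 55 (y) x 70 mm high, about 0.15 kg; origin at the centre of its underside, z up. It stands on the plate towards one end (either +y or -y), 60 to 100 mm of clear space from the row, up to 15 mm off the row's line and turned up to about 17 degrees from it. Butted flush and in line, its origin is at x = 0, y = +83 or -83, z = 6 mm in the plate's frame.
- battery_pack: Bystander: black drill battery with a yellow top, 55 x 70 x 54 mm high, standing loose on the other end of the plate; origin at the centre of its underside.
Mind the look-alikes: they are no part of the job. Leave any purple look-alike of the loose_module alone.

How it is judged:
By the outcome, as a careful person would: the job done as asked, in the order asked, and still so for the second after the job is handed in, with the robot touching nothing.
It also fails if it takes over 32 s, if anything falls off the work surface, if the arm or the gripper's body presses on something with over 40 N, if the wrist force passes 120 N, or if a joint passes its speed limit or range.

## Working session

There is one attempt and no reset: what is moved stays moved. The work goes in short steps, Python scripts to look and compute and a tool call to move; the robot and the scene stay as the last step left them, time stands still between calls to the robot, and variables do not carry over. Pictures are saved under pics/ and viewed, at most 10 in all, crops included, and the job is handed in when it is done.

Besides the shell and the picture viewer there is one more tool, called after "Emit:" in YAML: its name, and indented under it one key for each argument. drive_tool: Moves the arm, as the interface text tells. Shift numbers are shares of 100 mm and turn numbers shares of 90 degrees, none past 1 either way. Its arguments: {"type":"object","properties":{"deltas":{"type":"string"}},"required":["deltas"]}

```bash
mkdir -p pics; cat > h.py <<'E'
import numpy as np, cv2
from bench import robot, snapshot, finder
def ray_to_z(s,T,uv,z):
    d=np.array([(uv[0]-s["cx"])/s["fx"],-(uv[1]-s["cy"])/s["fy"],-1.0])
    d=T[:3,:3]@d; o=T[:3,3]
    return o+d*(z-o[2])/d[2]
def save(s,n): cv2.imwrite(f"pics/{n}.png",cv2.cvtColor(s["img"],cv2.COLOR_RGB2BGR))
E
python3 - <<'E'
from h import *
for c in ("top","scene"):
    s=snapshot(c); save(s,c+"0"); print(c,{k:v for k,v in s.items() if k!="img"})
    T=np.array(s["T"])
    for t in ("mounting_plate","loose_module","battery_pack"):
        for m in finder.landmark_of(c,t): print(t,np.round(m["xy"],1),round(m["confidence"],2),np.round(ray_to_z(s,T,m["xy"],0.006),3))
a=cv2.imread("pics/top0.png")
E
```

```text
top {'fx': 467.9881315639873, 'fy': 467.9881315639873, 'cx': 253.20793337874653, 'cy': 193.711369547833, 'T': array([[ 0.00985791,  0.99196699, -0.12611227,  0.45584868],
       [-0.99958337,  0.01319705,  0.02566949, -0.04006767],
       [ 0.0271276 ,  0.12580668,  0.99168381,  1.11142626],
       [ 0.        ,  0.        ,  0.        ,  1.        ]])}
mounting_plate [255.4 223.3] 0.98 [ 0.526 -0.075  0.006]
loose_module [360.6 156.2] 0.73 [ 0.691 -0.328  0.006]
loose_module [321.2 251.3] 0.6 [ 0.462 -0.23   0.006]
battery_pack [187.4 212.8] 0.56 [0.549 0.086 0.006]
scene {'fx': 499.9465234792078, 'fy': 499.9465234792078, 'cx': 254.21932813562896, 'cy': 190.86688572819543, 'T': array([[-0.80059288,  0.3857944 , -0.4584907 , -0.05385049],
       [-0.59920514, -0.51282141,  0.61479054,  0.78900199],
       [ 0.0020589 ,  0.76692691,  0.64173116,  0.94672017],
       [ 0.        ,  0.        ,  0.        ,  1.        ]])}
mounting_plate [321.5 191. ] 0.71 [ 0.46  -0.23   0.006]
mounting_plate [269.8 212.9] 0.69 [ 0.526 -0.062  0.006]
loose_module [318.6 190.8] 0.9 [ 0.467 -0.226  0.006]
loose_module [274.1 148.8] 0.73 [ 0.695 -0.322  0.006]
battery_pack [225.2 237.2] 0.75 [0.565 0.086 0.006]
```

View pics/top0.png

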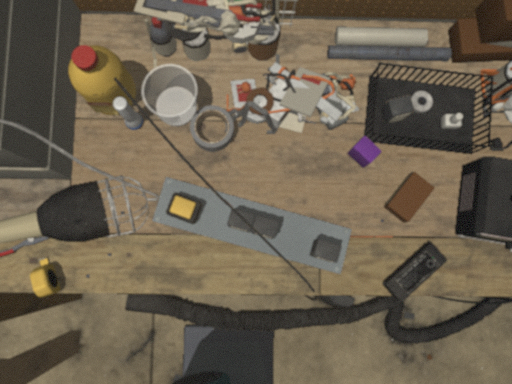

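View pics/scene0.png

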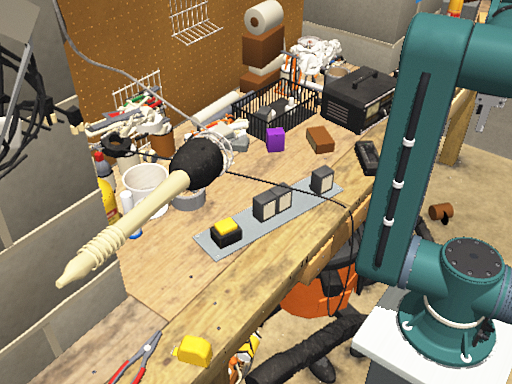

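The top view shows the loose module at (327,248), the fixed row at (255,222), the battery at (183,207), and the purple look-alike at (364,151). The dark module on the plate at (327,248) is the one meant. I'll fit the poses and crop in to confirm it.

```bash
cat >> h.py <<'E'
from scipy.optimize import minimize
def proj(s,T,P):
    p=(P-T[:3,3])@T[:3,:3]
    return np.c_[s["cx"]+s["fx"]*p[:,0]/-p[:,2], s["cy"]-s["fy"]*p[:,1]/-p[:,2]]
def box(x,y,a,dx,dy,z0,z1):
    c,n=np.cos(a),np.sin(a)
    L=np.array([[i*dx/2,j*dy/2] for i in(-1,1) for j in(-1,1)])@np.array([[c,n],[-n,c]])+[x,y]
    return np.r_[np.c_[L,[z0]*4],np.c_[L,[z1]*4]]
K=8
def hullmask(uv,sh=(384,512)):
    h=cv2.convexHull(np.float32(uv)); m=np.zeros((sh[0]*2,sh[1]*2),np.uint8)
    cv2.fillConvexPoly(m,np.int32(np.round((h*2+.5)*2**K)),1,shift=K,lineType=8)
    return cv2.resize(m.astype(np.float32),sh[::-1],interpolation=cv2.INTER_AREA)
def fit(views,x0,dims):
    def f(p):
        t=0
        for s,T,M in views:
            h=hullmask(proj(s,T,box(p[0],p[1],p[2],*dims))); t-=np.minimum(h,M).sum()/np.maximum(h,M).sum()
        return t/len(views)
    S=np.array([x0]+[np.add(x0,d) for d in([.02,0,0],[0,.02,0],[0,0,.15])])
    r=minimize(f,x0,method="Nelder-Mead",options=dict(initial_simplex=S,xatol=1e-4,fatol=1e-5,maxiter=400))
    return r.x,-r.fun
E
python3 - <<'E'
from h import *
V={k:[] for k in("mounting_plate","loose_module","battery_pack")}
near={"mounting_plate":(.526,-.07),"loose_module":(.465,-.228),"battery_pack":(.56,.09)}
for c in ("top","scene"):
    s=snapshot(c); T=np.array(s["T"])
    for t in V:
        ms=finder.masks_of(c,t)
        u=proj(s,T,np.array([[*near[t],.03]]))[0]
        for m in ms: print(c,t,np.round(m["xy"]),round(m["confidence"],2),m["region"].sum())
        ms=[m for m in ms if np.hypot(*(np.array(m["xy"])-u))<25]
        if not ms: continue
        R=ms[0]["region"].astype(np.uint8)
        if t=="mounting_plate":
            R=hullmask(np.argwhere(R)[:,::-1])
        V[t].append((s,T,R.astype(np.float32)))
for t,d,a in(("mounting_plate",(.11,.46,0,.006),.23),("loose_module",(.04,.055,.006,.076),.2),("battery_pack",(.055,.07,.006,.06),.2)):
    for vs in (V[t],V[t][:1],V[t][1:]):
        if vs: r=fit(vs,[*near[t],a],d); print(t,np.round(r[0],4),round(np.degrees(r[0][2]),1),round(r[1],3))
a=cv2.imread("pics/top0.png")[140:290,140:400]; b=cv2.imread("pics/scene0.png")[110:280,180:380]
a=cv2.resize(a,(780,450),interpolation=3)
cv2.imwrite("pics/crop.png",a)
E
```

```text
top mounting_plate [254. 225.] 0.67 7873
top loose_module [326. 248.] 0.68 558
top loose_module [363. 151.] 0.6 654
top battery_pack [186. 208.] 0.56 761
scene mounting_plate [266. 215.] 0.56 3567
scene mounting_plate [223. 234.] 0.29 730
scene loose_module [277. 143.] 0.65 422
scene loose_module [319. 178.] 0.63 554
scene battery_pack [223. 232.] 0.59 692
mounting_plate [ 0.5245 -0.0688 -0.2692] -15.4 0.901
mounting_plate [ 0.5231 -0.0672 -0.2637] -15.1 0.96
mounting_plate [ 0.5277 -0.0727 -0.2671] -15.3 0.876
loose_module [ 0.4646 -0.2332 -0.2374] -13.6 0.89
loose_module [ 0.4639 -0.2328 -0.2493] -14.3 0.934
loose_module [ 0.4694 -0.2413 -0.1552] -8.9 0.904
battery_pack [ 0.5574  0.0897 -0.4179] -23.9 0.816
battery_pack [ 0.557   0.0908 -0.3788] -21.7 0.883
battery_pack [0.5565 0.0898 0.0955] 5.5 0.746
```

View pics/crop.png

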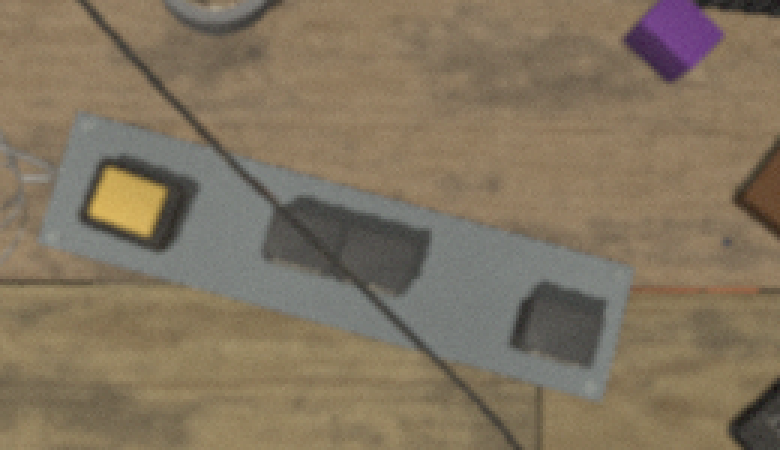

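The enlarged crop shows the dark grey module standing on the plate at crop (560,325), which is the loose one. The purple cube at crop (675,38) stands off the plate, so it is the look-alike and I'll leave it alone. A cable crosses the scene, so I'll check its height before planning the approach.

```bash
cat >> h.py <<'E'
from scipy.spatial.transform import Rotation as Rn
def delta(o,target,yaw,pitchroll=None):
    """print shares for going to target with tool down (z=-Z), tool y along world angle yaw"""
    p=np.array(o["tool_pos"]);R=Rn.from_euler("xyz",o["ee_rot"]).as_matrix()
    y=np.array([np.cos(yaw),np.sin(yaw),0]);z=np.array([0,0,-1.]);Rt=np.c_[np.cross(y,z),y,z]
    return np.round(R.T@(np.array(target)-p)/.1,3), np.round(Rn.from_matrix(R.T@Rt).as_rotvec()/(np.pi/2),4)
E
python3 - <<'E'
from h import *
o=robot.get_obs(); print(o)
R=Rn.from_euler("xyz",o["ee_rot"]).as_matrix(); print(np.round(R,3))
st=snapshot("top"); ss=snapshot("scene")
def ray(s,uv):
    T=np.array(s["T"]); return T[:3,3],T[:3,:3]@np.array([(uv[0]-s["cx"])/s["fx"],-(uv[1]-s["cy"])/s["fy"],-1])
o2,a=ray(ss,(110,138)); _,b=ray(ss,(350,210)); n=np.cross(a,b)
for uv in((125,88),(200,165),(255,225),(290,263),(313,290)):
    o1,d=ray(st,uv); print(uv,np.round(o1+d*(n@(o2-o1))/(n@d),3))
for y in (-.2644,):
  for yaw in(y,y+np.pi): print(delta(o,(.464,-.233,.15),yaw))
E
```

```text
{'time': 0.8, 'joint_positions': array([-1.38807813e+00,  8.71389411e-02,  1.37064744e+00,  1.01864131e-05,
        1.68360290e+00, -1.03106451e-01]), 'qvel': array([ 0.00052962, -0.00025503,  0.00113516,  0.00125788,  0.00070757,
        0.00210744]), 'joint_torque': array([-8.34703314e-04, -3.39995992e+01, -3.02576423e+01,  7.17094447e-02,
        2.35417346e-02, -2.11809876e-07]), 'tool_pos': array([ 0.15507383, -0.52772232,  0.20556599]), 'ee_rot': array([3.14138931e+00, 1.08649877e-05, 2.85825796e-01]), 'wrist_force': array([ 0.17075897,  0.01667316, -1.09444924]), 'wrist_torque': array([0.03797358, 0.01619602, 0.00482714]), 'finger_force': 0.0, 'width': 0.09378664600714848}
[[ 0.959  0.282  0.   ]
 [ 0.282 -0.959 -0.   ]
 [-0.     0.    -1.   ]]
(125, 88) [0.757 0.177 0.271]
(200, 165) [0.632 0.044 0.176]
(255, 225) [ 0.517 -0.071  0.096]
(290, 263) [ 0.435 -0.153  0.039]
(313, 290) [ 0.372 -0.211 -0.001]
(array([ 3.795, -1.957,  0.555]), array([ 1.000e-04,  1.000e-04, -6.497e-01]))
(array([ 3.795, -1.957,  0.555]), array([ 1.0000e-04, -1.0000e-04,  1.3503e+00]))
```

The cable is taut and slopes from the bench edge at (0.37,-0.21,0) to over the row at z≈0.096. With the fingers gripping across the plate's x and the opening kept narrow near the row, they clear it. Next I move to a hover.

Emit:
drive_tool:
  deltas: "0.45 -0.25 0 0 0 0 94; 0.95 -0.5 0 0 0 0 94; 0.95 -0.5 0 0 0 0 94"

```text
time: 1.2
tool_pos: [0.235, -0.4501, 0.206]
ee_rot: [-3.142, -0.002, 0.291]
wrist_force: [-0.1, 0.1, -0.0]
width: 0.0937
finger_force: 0.0
```

Emit:
drive_tool:
  deltas: "0.45 -0.25 0 0 0 0 94; 0.95 -0.5 0 0 0 0 94; 0.95 -0.5 0 0 0 0 94"

```text
time: 1.5
tool_pos: [0.3118, -0.3756, 0.2059]
ee_rot: [3.141, -0.002, 0.291]
wrist_force: [0.1, 0.1, 0.1]
width: 0.0939
finger_force: 0.0
```

Emit:
drive_tool:
  deltas: "0.45 -0.25 0 0 0 0 94; 0.95 -0.5 0 0 0 0 94; 0.95 -0.5 0 0 0 0 94"

```text
time: 1.8
tool_pos: [0.3886, -0.3012, 0.2056]
ee_rot: [-3.141, -0.001, 0.291]
wrist_force: [-0.3, 0.0, -0.8]
width: 0.0942
finger_force: 0.0
```

```bash
python3 - <<'E'
from h import *
o=robot.get_obs(); print(o["time"],o["tool_pos"],o["ee_rot"],o["joint_positions"])
s=snapshot("wrist"); save(s,"w0"); print({k:v for k,v in s.items() if k!="img"})
print(delta(o,(.464,-.233,.2),-.2644))
E
```

```text
1.8 [ 0.38855628 -0.30119566  0.20560918] [-3.14145843e+00 -1.28996327e-03  2.90978811e-01] [-7.75655720e-01 -4.39586176e-02  1.50416064e+00  1.20157864e-03
  1.68088492e+00  5.04294024e-01]
{'fx': 343.3134382942059, 'fy': 343.3134382942059, 'cx': 254.57524605043267, 'cy': 188.2379784482283, 'hand_eye': array([[-7.61106312e-04,  9.73738861e-01,  2.27666537e-01,
         6.47907849e-02],
       [ 9.99999512e-01,  8.84448460e-04, -4.39747959e-04,
        -1.73797006e-04],
       [-6.29558994e-04,  2.27666091e-01, -9.73739059e-01,
        -1.79457239e-01],
       [ 0.00000000e+00,  0.00000000e+00,  0.00000000e+00,
         1.00000000e+00]])}
(array([ 0.918, -0.437,  0.057]), array([ 3.000e-04, -8.000e-04, -6.464e-01]))
```

View pics/w0.png

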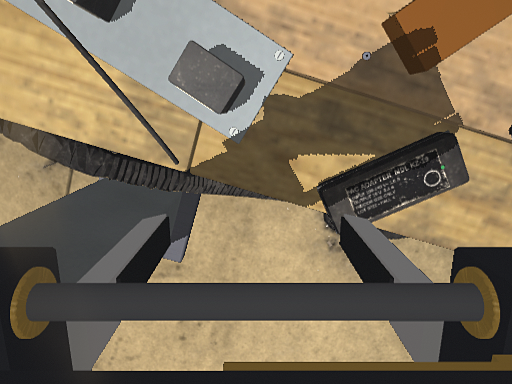

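The wrist view shows the loose module at (207,75), the cable ending near (175,160) and the plate end screws at (280,55) and (235,130). I'll turn to the plate's yaw and hover where both the module and the row are in view.

Emit:
drive_tool:
  deltas: "0.25 -0.15 0 0 0 -0.095 94; 0.5 -0.3 -0.05 0 0 -0.19 94; 0.75 -0.42 -0.1 0 0 -0.285 94; 1 -0.57 -0.15 0 0 -0.38 94; 1 -0.57 -0.15 0 0 -0.475 94"

```text
time: 2.35
tool_pos: [0.4673, -0.2208, 0.2211]
ee_rot: [3.14, 0.0, 1.04]
wrist_force: [1.2, -0.5, -0.3]
width: 0.0939
finger_force: 0.0
```

Emit:
drive_tool:
  deltas: "0.12 0 0 0 0 -0.095 94; 0.25 0 0 0 0 -0.172 94; 0.25 0 0 0 0 -0.172 94; 0.25 0 0 0 0 -0.172 94"

```text
time: 2.75
tool_pos: [0.4783, -0.2007, 0.2204]
ee_rot: [-3.141, 0.001, 1.298]
wrist_force: [-0.4, -0.1, 0.3]
width: 0.094
finger_force: 0.0
```

```bash
cat >> h.py <<'E'
def wT(o,s):
    T=np.eye(4);T[:3,:3]=Rn.from_euler("xyz",o["ee_rot"]).as_matrix();T[:3,3]=o["tool_pos"];return T@np.array(s["hand_eye"])
E
python3 - <<'E'
from h import *
o=robot.get_obs(); print(o["time"],o["tool_pos"],o["ee_rot"],o["joint_positions"])
s=snapshot("wrist"); save(s,"w1"); T=wT(o,s); np.savez("w1.npz",T=T)
a=-.2644;n=s["img"].copy()
for m in finder.masks_of("wrist","loose_module"):
    print(np.round(m["xy"]),m["confidence"],m["region"].sum())
    print(fit([(s,T,m["region"].astype(np.float32))],[.464,-.233,-.25],(.04,.055,.006,.076)))
c,q=np.cos(a),np.sin(a)
for dy in(-.028,.028):
    uv=proj(s,T,box(.524-q*dy,-.069+c*dy,a,.04,.055,.006,.076)); h=cv2.convexHull(np.float32(uv)).astype(int); cv2.polylines(n,[h],True,(0,255,0),1)
    cv2.polylines(n,[uv[[4,5,7,6]].astype(int)],True,(255,0,0),1)
cv2.polylines(n,[proj(s,T,box(.524,-.069,a,.11,.46,0,.006))[[4,5,7,6]].astype(int)],True,(0,0,255),1)
save({"img":cv2.resize(n,(768,576))},"w1o")
E
```

```text
2.75 [ 0.47830408 -0.2007293   0.22036402] [-3.14125288e+00  1.21929889e-03  1.29812453e+00] [-5.05819492e-01  1.50509891e-02  1.41688358e+00 -1.27711299e-03
  1.70970685e+00 -2.33324292e-01]
[471. 225.] 0.93 3125
(array([ 0.464, -0.233, -0.25 ]), np.float64(-0.0))
[249. 205.] 0.89 2612
(array([ 0.46273734, -0.23399129, -0.29570655]), np.float64(0.9489191174507141))
```

View pics/w1o.png

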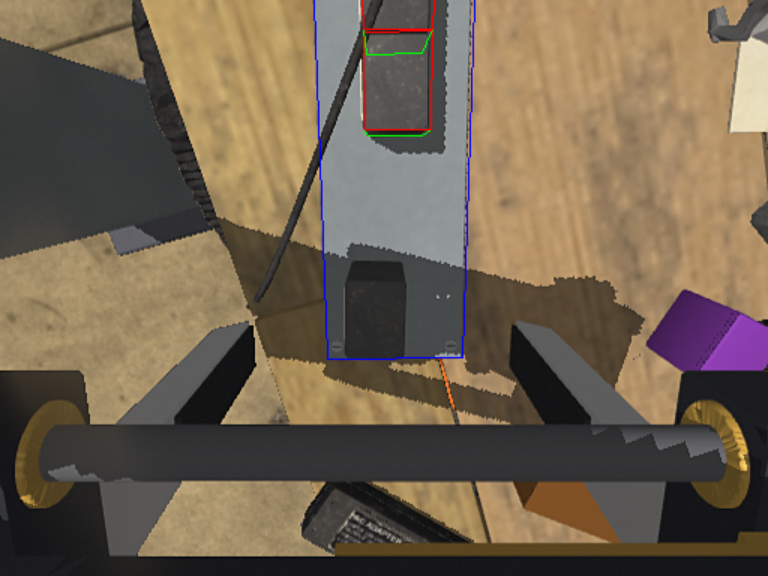

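The overlay of the fitted plate (blue) and row (red and green) matches the picture well. The module sits around (375,310) in the enlarged view, and the cable passes to its left. I'll refine the plate pose on the image edges.

```bash
cat >> h.py <<'E'
def edgefit(s,T,x0,segs):
    g=cv2.GaussianBlur(cv2.cvtColor(s["img"],cv2.COLOR_RGB2GRAY).astype(np.float32),(0,0),1.0)
    G=np.minimum(np.hypot(cv2.Sobel(g,-1,1,0),cv2.Sobel(g,-1,0,1)),120)
    t=np.linspace(0,1,60)[:,None]
    def f(p):
        c,n=np.cos(p[2]),np.sin(p[2]); tot=0
        for A,B in segs:
            L=np.array(A)+(np.array(B)-A)*t
            W=np.c_[L[:,:2]@np.array([[c,n],[-n,c]])+p[:2],L[:,2]]
            uv=proj(s,T,W).astype(np.float32)
            tot+=cv2.remap(G,uv[:,0],uv[:,1],cv2.INTER_LINEAR).mean()
        return -tot
    best=min((minimize(f,np.add(x0,d),method="Nelder-Mead",options=dict(initial_simplex=np.add(x0,d)+np.array([[0,0,0],[.002,0,0],[0,.002,0],[0,0,.015]]),xatol=1e-5,fatol=1e-3)) for d in([0,0,0],[.002,0,0],[-.002,0,0],[0,.002,0],[0,-.002,0])),key=lambda r:r.fun)
    return best.x,-best.fun
PL=[((.055,-.225,.006),(.055,-.06,.006)),((-.055,-.225,.006),(-.055,-.14,.006)),((-.05,-.23,.006),(.05,-.23,.006))]
RW=[((.02,-.055,.076),(.02,-.005,.076)),((-.02,-.055,.076),(-.02,-.02,.076)),((-.018,-.056,.076),(.018,-.056,.076))]
LM=[((.02,-.027,.076),(.02,.027,.076)),((-.02,-.027,.076),(-.02,.027,.076)),((-.02,-.0275,.076),(.02,-.0275,.076)),((-.02,.0275,.076),(.02,.0275,.076))]
E
python3 - <<'E'
from h import *
o=robot.get_obs(); s=snapshot("wrist"); T=wT(o,s)
x0=[.524,-.069,-.2644]
for S in(PL,RW,PL+RW): print(edgefit(s,T,x0,S))
print(edgefit(s,T,[.4627,-.234,-.2957],LM))
E
```

```text
(array([ 0.52078369, -0.06791932, -0.26525065]), np.float64(128.70443725585938))
(array([ 0.52067626, -0.06721278, -0.25301418]), np.float64(264.63433837890625))
(array([ 0.52097178, -0.06747914, -0.2648711 ]), np.float64(384.3667907714844))
(array([ 0.46352158, -0.23366941, -0.30626852]), np.float64(275.31146240234375))
```

```bash
python3 - <<'E'
from h import *
o=robot.get_obs()
print(delta(o,(.461,-.241,.03),-.306))
E
```

```text
(array([-0.438, -0.058,  1.904]), array([-0.0001,  0.0004,  0.0219]))
```

Emit:
drive_tool:
  deltas: "-0.22 -0.03 0.3 0 0 0.022 94; -0.44 -0.06 0.65 0 0 0.022 94; -0.44 -0.06 1 0 0 0.022 94; -0.44 -0.06 1 0 0 0.022 94"

```text
time: 3.3
tool_pos: [0.4575, -0.2388, 0.1147]
ee_rot: [-3.13, -0.003, 1.265]
wrist_force: [-0.1, -0.2, 0.2]
width: 0.0939
finger_force: 0.0
```

```bash
python3 - <<'E'
from h import *
o=robot.get_obs(); print(o["tool_pos"],o["ee_rot"],delta(o,(.461,-.241,.03),-.306))
s=snapshot("wrist");T=wT(o,s);save(s,"w2")
print(edgefit(s,T,[.4635,-.2337,-.306],LM),edgefit(s,T,[.521,-.0675,-.265],RW[:1]+RW[2:]))
E
```

```text
[ 0.45750283 -0.23877515  0.11474691] [-3.13028746e+00 -2.95482898e-03  1.26487878e+00] (array([-0.013,  0.05 ,  0.847]), array([-0.0072, -0.0019,  0.0001]))
(array([ 0.46297752, -0.23490267, -0.30461217]), np.float64(280.0404052734375)) (array([ 0.52034974, -0.06812164, -0.30937654]), np.float64(32.22740173339844))
```

View pics/w2.png

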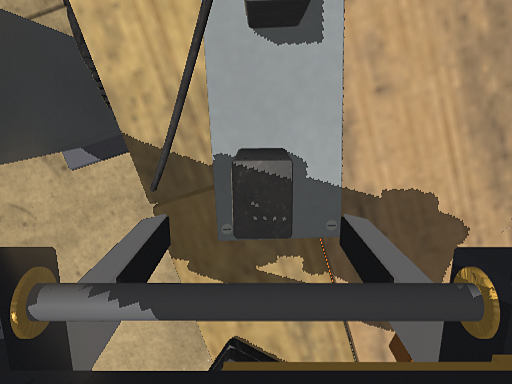

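The wrist view shows the module at (263,195), centred between the open fingers, and the cable is well clear on the left at (180,100). Descending.

Emit:
drive_tool:
  deltas: "0 0.02 0.3 0 0 0 94; 0 0.02 0.6 0 0 0 94; 0 0.02 0.86 0 0 0 94; 0 0.02 0.86 0 0 0 94; 0 0.02 0.86 0 0 0 94"

```text
time: 3.85
tool_pos: [0.4647, -0.2412, 0.0367]
ee_rot: [3.139, 0.001, 1.268]
wrist_force: [0.4, 0.0, 1.3]
width: 0.0943
finger_force: 0.0
```

```bash
python3 - <<'E'
from h import *
o=robot.get_obs(); print(o["tool_pos"],o["ee_rot"],delta(o,(.4606,-.2417,.03),-.3055))
E
```

```text
[ 0.46467894 -0.24122263  0.03674692] [3.13870423e+00 9.08348802e-04 1.26770131e+00] (array([-0.017, -0.038,  0.067]), array([0.0018, 0.0006, 0.0015]))
```

Emit:
drive_tool:
  deltas: "0 -0.04 0.06 0 0 0 94; 0 -0.04 0.06 0 0 0 70; 0 -0.04 0.06 0 0 0 60; 0 -0.04 0.06 0 0 0 50; 0 -0.04 0.06 0 0 0 44"

```text
time: 4.35
tool_pos: [0.4598, -0.2395, 0.0289]
ee_rot: [3.141, 0.0, 1.268]
wrist_force: [0.2, 0.2, -0.4]
width: 0.0655
finger_force: 0.0
```

Emit:
drive_tool:
  deltas: "0 0 0 0 0 0 30; 0 0 0 0 0 0 30; 0 0 0 0 0 0 30; 0 0 0 0 0 0 30"

```text
time: 4.75
tool_pos: [0.4597, -0.2394, 0.0285]
ee_rot: [3.141, 0.0, 1.268]
wrist_force: [0.6, 0.5, 0.3]
width: 0.0397
finger_force: 30.0
```

```bash
python3 - <<'E'
from h import *
o=robot.get_obs(); print(o["tool_pos"],o["ee_rot"],o["width"],o["wrist_force"])
s=snapshot("wrist");T=wT(o,s);save(s,"w3")
print(edgefit(s,T,[.463,-.2345,-.306],LM))
E
```

```text
[ 0.45968501 -0.23944263  0.02849699] [3.14121225e+00 1.52369512e-04 1.26750863e+00] 0.0397290829467004 [0.62654875 0.47899509 0.26870882]
(array([ 0.45970007, -0.23662636, -0.30494958]), np.float64(200.1011505126953))
```

Gripped at 39.7 mm with 30 N. Next I lift 4 mm and carry it to just short of the row.

```bash
python3 - <<'E'
from h import *
o=robot.get_obs(); print(delta(o,(.4946,-.1647,.0325),-.265))
E
```

```text
(array([ 0.817,  0.11 , -0.04 ]), array([ 0.0002,  0.0001, -0.0243]))
```

Emit:
drive_tool:
  deltas: "0 0 -0.04 0 0 0 30; 0.2 0.03 -0.04 0 0 -0.01 30; 0.4 0.06 -0.04 0 0 -0.024 30; 0.6 0.09 -0.04 0 0 -0.024 30; 0.82 0.11 -0.04 0 0 -0.024 30"

```text
time: 5.3
tool_pos: [0.4945, -0.1638, 0.0323]
ee_rot: [-3.141, 0.0, 1.305]
wrist_force: [0.5, 0.1, -1.0]
width: 0.0397
finger_force: 30.0
```

Emit:
drive_tool:
  deltas: "0 0 0 0 0 0 30; 0 0 0 0 0 0 30"

```text
time: 5.5
tool_pos: [0.4942, -0.1643, 0.0323]
ee_rot: [-3.141, 0.001, 1.306]
wrist_force: [-0.1, -0.3, -2.1]
width: 0.0398
finger_force: 30.0
```

```bash
python3 - <<'E'
from h import *
o=robot.get_obs(); print(o["tool_pos"],o["ee_rot"],o["width"],o["wrist_force"],delta(o,(.4946,-.1647,.0325),-.265))
s=snapshot("wrist");T=wT(o,s);save(s,"w4")
print(edgefit(s,T,[.521,-.0675,-.265],RW),edgefit(s,T,[.521,-.0675,-.265],PL[:1]+RW))
LM=[((A[0],A[1],.08),(B[0],B[1],.08)) for A,B in LM]
print(edgefit(s,T,[.4961,-.159,-.265],LM))
cv2.imwrite("pics/w4c.png",cv2.resize(cv2.imread("pics/w4.png"),(768,576),interpolation=3))
E
```

```text
[ 0.49420964 -0.16426742  0.03230432] [-3.14081196e+00  6.81566038e-04  1.30642063e+00] 0.03979249528669747 [-0.08658059 -0.30384063 -2.14462418] (array([-0.003,  0.005, -0.002]), array([-0.0005,  0.0004,  0.0004]))
(array([ 0.52194828, -0.06870214, -0.25842448]), np.float64(256.15228271484375)) (array([ 0.52229826, -0.06876986, -0.26937766]), np.float64(313.65594482421875))
(array([ 0.49446414, -0.16113573, -0.25060384]), np.float64(211.637939453125))
```

View pics/w4c.png

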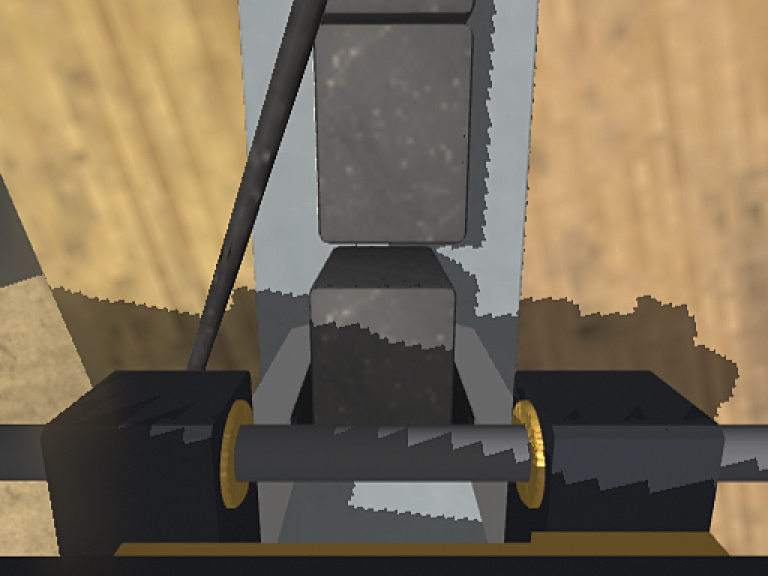

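The module hangs just short of the row. In the enlarged view its centre line is near column 383 and the row's is near 393.5, so it needs about +3 mm along plate x; the yaw matches. The cable at (230,250) clears the left finger. I'll put numbers on the offset.

```bash
cat >> h.py <<'E'
def rel(zl,l0,r0=(.522,-.0687,-.265),ye=-.003):
    o=robot.get_obs();s=snapshot("wrist");T=wT(o,s)
    L=[((.02,ye,zl),(.02,.025,zl)),((-.02,ye,zl),(-.02,.025,zl)),((-.018,.0275,zl),(.018,.0275,zl))]
    a=o["ee_rot"][2]-np.pi/2
    r,_=edgefit(s,T,list(r0),RW); l,_=edgefit(s,T,list(l0),L)
    # lateral compare at the facing ends, along plate frame of angle a
    c,n=np.cos(a),np.sin(a); M=np.array([[c,n],[-n,c]])
    er=r[:2]+np.array([-np.sin(r[2]),np.cos(r[2])])*-.056; el=l[:2]+np.array([-np.sin(l[2]),np.cos(l[2])])*.0275
    print("row",r,"loose",l,"tool a",a); print("end offset loose-row (plate x,y) mm",1e3*M@(el-er))
    print("dyaw deg",np.degrees(l[2]-r[2]), "tcp",o["tool_pos"],"F",o["wrist_force"],o["width"]); return s
E
python3 - <<'E'
from h import *
for z in(.0798,.0798): rel(z,(.4955,-.159,-.265))
E
```

```text
row [ 0.52177439 -0.06911565 -0.25681298] loose [ 0.49466543 -0.15922588 -0.26622718] tool a -0.2653246866693546
end offset loose-row (plate x,y) mm [ -2.98323979 -10.56765545]
dyaw deg -0.5393940150826644 tcp [ 0.49413341 -0.16470893  0.03233683] F [-0.33735303  0.40787924 -1.7798538 ] 0.04001632895058311
row [ 0.52170263 -0.06932785 -0.2561497 ] loose [ 0.4946447  -0.15947408 -0.26708364] tool a -0.2659640450001357
end offset loose-row (plate x,y) mm [ -2.93136962 -10.59125253]
dyaw deg -0.6264689363880032 tcp [ 0.49412374 -0.16494513  0.03235912] F [-0.99829937 -0.40448577 -1.73438611] 0.0403504232958886
```

Emit:
drive_tool:
  deltas: "0.03 0.03 0.01 0 0 0 30; 0.07 0.03 0.03 0 0 -0.001 30; 0.07 0.03 0.03 0 0 -0.001 30; 0.07 0.03 0.03 0 0 -0.001 30"

```text
time: 6.05
tool_pos: [0.4991, -0.1583, 0.0293]
ee_rot: [-3.141, 0.0, 1.307]
wrist_force: [-0.2, -0.2, -1.6]
width: 0.0401
finger_force: 30.0
```

```bash
python3 - <<'E'
from h import *
for z in(.0768,.0768): rel(z,(.4995,-.153,-.265))
E
```

```text
row [ 0.52239546 -0.06727455 -0.26208774] loose [ 0.4997291  -0.15289492 -0.26480759] tool a -0.2638482547224046
end offset loose-row (plate x,y) mm [ 0.37541965 -5.06877633]
dyaw deg -0.15583596681467216 tcp [ 0.49910271 -0.15834153  0.02925546] F [-0.18386693 -0.18602176 -1.61740577] 0.04013906481988235
row [ 0.52239321 -0.06733393 -0.26222272] loose [ 0.49974454 -0.15298485 -0.26491584] tool a -0.2639097160693131
end offset loose-row (plate x,y) mm [ 0.41131258 -5.09362001]
dyaw deg -0.15430407536976876 tcp [ 0.49917113 -0.15840807  0.02938891] F [ 0.36724584 -0.17643312 -2.21342824] 0.03967094062461689
```

Lateral offset is 0.4 mm, yaw difference 0.15° and gap 5 mm. Now I lower it onto the plate and ease it into contact.

Emit:
drive_tool:
  deltas: "0.02 -0.004 0.005 0 0 0 30; 0.03 -0.004 0.01 0 0 0 30; 0.04 -0.004 0.01 0 0 0 30; 0.048 -0.004 0.01 0 0 0 30; 0.048 -0.004 0.01 0 0 0 30"

```text
time: 6.65
tool_pos: [0.4997, -0.1553, 0.0286]
ee_rot: [3.142, 0.003, 1.307]
wrist_force: [-1.6, -5.2, -2.2]
width: 0.0399
finger_force: 30.0
```

Emit:
drive_tool:
  deltas: "0.005 0 0 0 0 0 30; 0.01 0 0 0 0 0 30; 0.01 0 0 0 0 0 30"

```text
time: 6.95
tool_pos: [0.4997, -0.1553, 0.0287]
ee_rot: [3.142, 0.005, 1.307]
wrist_force: [-2.4, -7.5, -1.9]
width: 0.0398
finger_force: 30.0
```

Contact is made (about 8 N along the row). I'll relax the push, set it fully down, and push again lightly.

Emit:
drive_tool:
  deltas: "-0.025 0 0 0 0 0 30; -0.03 0 0.006 0 0 0 30; -0.03 0 0.01 0 0 0 30; -0.03 0 0.01 0 0 0 30; -0.018 0 0.01 0 0 0 30"

```text
time: 7.45
tool_pos: [0.5, -0.1552, 0.0285]
ee_rot: [3.141, 0.002, 1.307]
wrist_force: [-4.5, -4.9, 5.5]
width: 0.0399
finger_force: 30.0
```

```bash
python3 - <<'E'
from h import *
for z in(.076,.076): s=rel(z,(.5008,-.1485,-.265))
save(s,"w5")
E
```

```text
row [ 0.52197847 -0.06898229 -0.26330507] loose [ 0.50047988 -0.14966182 -0.26492727] tool a -0.2634850220075844
end offset loose-row (plate x,y) mm [0.28568812 0.00559649]
dyaw deg -0.09294551587169311 tcp [ 0.50000692 -0.15524741  0.02849707] F [-4.53742475 -4.89437389  5.47939032] 0.03992603980699586
row [ 0.52199314 -0.06898344 -0.26381449] loose [ 0.50045457 -0.14965293 -0.26485092] tool a -0.26339489892659196
end offset loose-row (plate x,y) mm [0.27089987 0.00484992]
dyaw deg -0.05938332139755297 tcp [ 0.50000436 -0.15525198  0.02850423] F [-3.80334001 -3.78396874  6.12069411] 0.03972934664066914
```

Flush, in line to 0.3 mm, square to 0.1° and standing on the plate. I'll release with a small opening because of the cable, then rise.

Emit:
drive_tool:
  deltas: "-0.005 -0.002 -0.003 0 0 0 42; -0.005 -0.002 -0.003 0 0 0 48; -0.005 -0.002 -0.003 0 0 0 52; -0.005 -0.002 -0.003 0 0 0 52; -0.005 -0.002 -0.003 0 0 0 52"

```text
time: 8.05
tool_pos: [0.4996, -0.1547, 0.0275]
ee_rot: [-3.141, -0.0, 1.307]
wrist_force: [0.9, -0.1, 0.0]
width: 0.0517
finger_force: 0.0
```

Emit:
drive_tool:
  deltas: "0 0 -0.1 0 0 0 52; 0 0 -0.3 0 0 0 52; 0 0 -0.6 0 0 0 52; 0 0 -0.9 0 0 0 52; 0 0 -0.9 0 0 0 52"

```text
time: 8.55
tool_pos: [0.5028, -0.1562, 0.1239]
ee_rot: [3.13, 0.002, 1.307]
wrist_force: [0.6, 0.1, 0.5]
width: 0.0521
finger_force: 0.0
```

Emit:
drive_tool:
  deltas: "-0.25 0 -0.25 0 0 0 52; -0.5 0 -0.5 0 0 0 52; -0.5 0 -0.5 0 0 0 52; -0.5 0 -0.5 0 0 0 52"

```text
time: 8.95
tool_pos: [0.4865, -0.2031, 0.1675]
ee_rot: [3.141, -0.001, 1.306]
wrist_force: [0.5, -0.2, 0.0]
width: 0.052
finger_force: 0.0
```

```bash
python3 - <<'E'
from h import *
for z in(.076,.076): s=rel(z,(.5008,-.1485,-.265),ye=-.025)
save({"img":cv2.resize(s["img"],(768,576))},"w6")
E
```

```text
row [ 0.522568   -0.06975833 -0.26568549] loose [ 0.50106417 -0.15044488 -0.26621383] tool a -0.26507309831516146
end offset loose-row (plate x,y) mm [ 0.45114129 -0.00204052]
dyaw deg -0.03027179680441055 tcp [ 0.48648247 -0.20312646  0.16749269] F [ 0.4607807  -0.15824782  0.0059547 ] 0.05202305288530969
row [ 0.52252822 -0.06985882 -0.26562713] loose [ 0.50104541 -0.1505571  -0.26509574] tool a -0.26411015132353954
end offset loose-row (plate x,y) mm [ 0.44047627 -0.00825892]
dyaw deg 0.03044635142002704 tcp [ 0.48609796 -0.20237749  0.1664882 ] F [-0.29403721  0.13860129 -0.74261239] 0.05187417031812323
```

View pics/w6.png

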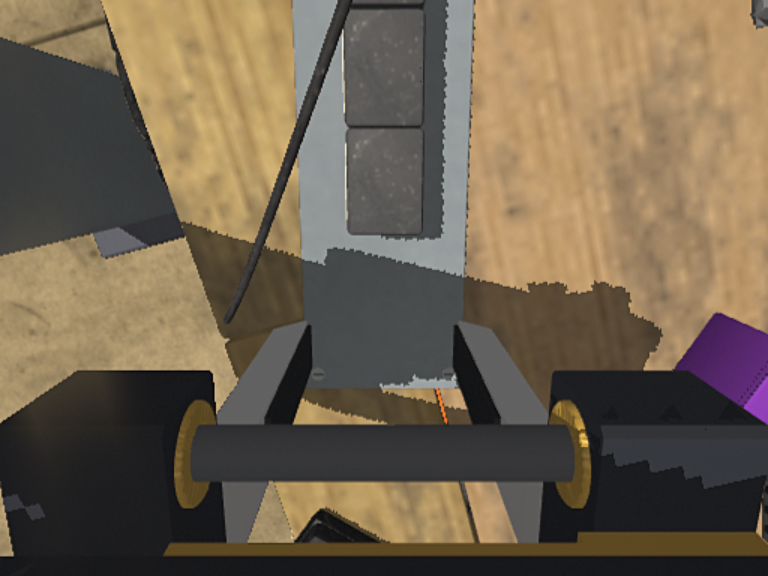

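The loose module at (385,180) sits flush, square and in line with the row. The arm is clear of everything, so I'm handing in.

```bash
python3 -c "
from bench import robot
print(robot.close_job())"
```

```text
the job is handed in; nothing more can be done
None
```

The loose module now stands upright on the plate, flush against the nearer row module, about 0.4 mm off the row's line and square to within 0.1°; the gripper has let go, the battery and purple look-alike were not touched, and the job was handed in at about 9 s.

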